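Right the toppled contact-cleaner can against the power supply

TASK

The spray can has toppled over on the electronics bench. Stand it back up in its place by the yellow stripe of the plywood backstop board on the side of the grey power supply: lean its cap end against the board, then work its foot in so that the top slides up the board until the can stands upright, and finish by pressing it home, flush against the board, with about 8 N for half a second. Never press it against the board with more than 15 N, let go at the end, and leave the meter, the spool and the parts tray where they are.

Things in the scene. Friction and masses are not known exactly. Their poses are not given: they have to be found in the camera images.
- can: Fallen rigid spray can: blue/white cylinder 58 mm in diameter, 150 mm long, 10 mm shoulder, red cap 48 mm in diameter, 40 mm long; 200 mm in all, 0.2 to 0.45 kg, centre of mass 95 mm from the base. Origin: centre of the base; z runs along the can to the cap (lying level at the start, roughly towards the power supply; it can roll). Stood more than about 74 deg up from the bench it settles upright.
- can_top (a point): Centre of the flat end of the red cap, 200 mm from the base along the can's axis.
- case: Grey power supply, fixed, 300 (its x) x 170 (y) x 240 mm high. Origin: bench height, foot of its side, mid-length; x runs level along that side, y level into the case, z up. A flat upright plywood board, 220 mm wide, from 2 to 228 mm high, yellow stripe in its middle (x=0), is clamped before that side: its face (to -y) is parallel to the side, 10 to 26 mm out at -y, unmeasured: find by touch.
- meter: Bystander: yellow and black multimeter lying flat, 75 x 150 x 37 mm (its x, y, z). Origin: centre of the underside.
- spool: Bystander: aluminium solder spool standing upright, 60 mm in diameter, 50 mm high. Origin: centre of the underside.
- tray: Bystander: clear open parts tray, 100 x 75 x 45 mm (its x, y, z). Origin: centre of the underside.
Mind the look-alikes: they are no part of the job. Leave any green look-alike of the can alone.

How it is judged:
By the outcome, as a careful person would: the job done as asked, in the order asked, and still so for the second after the job is handed in, with the robot touching nothing.
It also fails if it takes over 72 s, if anything falls off the work surface, if the arm or the gripper's body presses on something with over 40 N, if the wrist force passes 120 N, or if a joint passes its speed limit or range.

ROBOT

A 6-joint arm with a two-finger parallel gripper is mounted at the origin on the work surface. World frame = base frame: x ahead of the robot, y to its left, z up, the work surface at z = 0. Lengths are in m, angles in degrees, forces in N, time in s.
With the tool pointing down it reaches from about 0.35 to 0.875 m from the base axis. Payload 4.2 kg.
Tool frame: the origin (TCP) lies on the front face of the gripper's body, between the roots of the fingers; the fingertips stand 70 mm ahead of it and the grasp point (between the pads) lies 51 mm ahead of it; z points along the fingers, y is the line along which they close (so a half turn about z gives the same grasp; the last joint's range is limited). The gripper opens to 87 mm and grips with 3 to 60 N. Pads are 19 mm wide; open, the fingers measure 117 mm over their backs; the gripper's body (75 mm by 190 mm) begins 51 mm behind the grasp point.
Start: joints at [79.389, 22.042, 0.453, 0, -68.411, -14.817], TCP at [0.268, 0.564, 0.292] pointing down, gripper open.
Joint ranges: [-179.83, 179.83], [-69.29, 118.12], [-61.27, 80.66], [-181.25, 117.63], [-171.15, -9.14], [-177.46, 177.46]. Speed limits (degrees/s): [159.86, 159.86, 180, 180, 180, 180].

INTERFACE

Orientations are given as a 3x3 rotation matrix whose columns are the frame's x, y, z axes.
In Python, from station import r gives the robot as it stands.
- The arm moves only by the shell command python3 -m pendant 'ROWS' [OPENING]. ROWS is JSON, a list of rows, each a list of 2 entries, a list of its own where there are three numbers: the shift along the tool's x, y, z in mm, then the turn, a rotation vector about the tool's x, y, z in rad. A call has 1 to 10 rows; each row is the pose to reach, as a shift and turn from the pose commanded when the call began, along the tool's axes at that moment; what a row does not reach only later rows make up. A row lasts 1/10 s, in which the tool goes at most 50 mm and 8.59 degrees, less where a joint would pass 70% of its speed; a pose out of reach is approached as far as the arm can. A call with a gripper value outside its range is refused whole. OPENING is the opening, from 0 (shut) to 1 (fully open), set as the call begins (- or left out, the last holds). The fingers move at their own pace and stop on an object; the grip force is fixed at half the most. Time passes only in rows, so rows that repeat a pose let the fingers close. It gives the time, the measured TCP pose, the force, the opening and the grip force at its end, in the units of the state.
- r.sense(): the state, without advancing time (a new reading comes with each control period).
- r.capture(name): name is "scene" or "side" or "wrist"; returns a dict with "frame" (384x512x3 uint8, red, green, blue), "vertical_fov" (degrees; the focal length in pixels is half the picture's height over the tangent of half this angle, whatever the lens; pixels are square), "cx", "cy" (the principal point, pixels), "rvec" (rotation vector, rad) and "tvec" (3), from world to camera coordinates, as OpenCV has them. Camera axes: x right, y down, z forward; pixel columns grow to the right and rows downward; lengths in m; the calibration is good to about 2 mm. A picture is of the moment at which its call begins. There is no depth.
- r.finish_job(): hands the job in; it is judged then, once.
The state is a dict: "time_s": time; "joints": joint angles; "joint_velocities": joint speeds; "effort": joint torques, N m; "tcp_pos": TCP position; "ee_rot": TCP orientation; "wrist_force": force on the tool from outside, world axes, zero at the start; "moment": the same for the moment, N m; "gripper_width": opening from 0.0 (shut) to 1.0 (fully open); "gripper_force": force on a finger pad.
Only numpy, scipy, OpenCV 4.12 (cv2) and the standard library are available. Lean on these libraries where they do the work, as an engineer would, in place of code of your own. Each camera call takes 0.05 s, during which the arm holds its last target. There are 200 camera calls.

## Working session

There is one attempt and no reset: what is moved stays moved. The work goes in short steps, Python scripts to look and compute and a shell command to move; the robot and the scene stay as the last step left them, time stands still between calls to the robot, and variables do not carry over. Pictures are saved under pics/ and viewed, at most 13 in all, crops included, and the job is handed in when it is done.

```bash
mkdir -p pics; ls; python3 - <<'E'
from station import r
import cv2,numpy as np
for n in("scene","side"):
    c=r.capture(n); cv2.imwrite(f"pics/{n}0.png",c["frame"][:,:,::-1]); print(n,c["vertical_fov"],c["cx"],c["cy"],c["rvec"],c["tvec"])
s=r.sense();print(s)
E
```

```text
pics
scene 46.07276437284675 249.15785459062732 193.88134086762923 [ 0.87630031  2.4218301  -1.1654992 ] [ 0.44728862 -0.15142784  1.32122149]
side 44.42035921223059 264.9053263996757 186.14639705546222 [ 0.74301155  2.4568894  -1.26732987] [ 0.4870583  -0.13197191  1.3086649 ]
{'time_s': 0.1, 'joints': array([ 7.93915732e+01,  2.20862240e+01,  3.88771343e-01, -2.46292768e-02,
       -6.84107221e+01, -1.48155105e+01]), 'joint_velocities': array([-0.01300144, -0.06863665,  0.26874684,  0.06204546,  0.11521062,
       -0.0387838 ]), 'effort': array([-7.26186536e-04, -3.91692209e+01,  1.87935930e+01,  4.23196837e+00,
        1.34791961e-02, -7.17752300e-05]), 'tcp_pos': array([0.26814127, 0.56412403, 0.29127997]), 'ee_rot': array([[ 9.03087971e-01, -4.29454968e-01, -7.40441398e-04],
       [-4.29455595e-01, -9.03086217e-01, -1.78211906e-03],
       [ 9.66574596e-05,  1.92739698e-03, -9.99998138e-01]]), 'wrist_force': array([ 0.35947496,  0.81371313, -0.8508011 ]), 'moment': array([ 0.0044033 , -0.00550945, -0.02979112]), 'gripper_force': 0.0, 'gripper_width': 0.9968307854994702}
```

View pics/scene0.png

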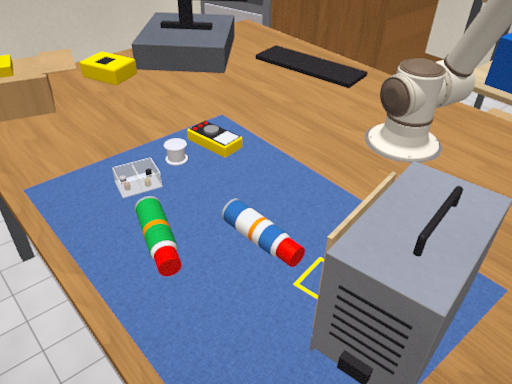

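View pics/side0.png

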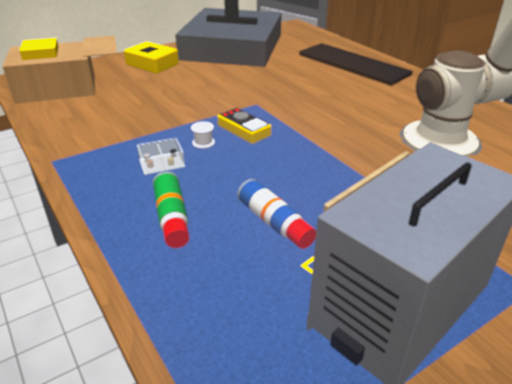

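The scene view shows two can-shaped objects. One is blue/white with a red cap, from about (228,210) to (297,252). The other is green, from (148,205) to (168,265), and is a look-alike. The blue/white one fits the description. The board is in front of the case's left side at about (330,240)–(393,178), and the yellow mark is at (310,275).

```bash
cat > h.py <<'E'
import cv2,numpy as np
def K(c):
    f=192/np.tan(np.radians(c["vertical_fov"]/2)); return np.array([[f,0,c["cx"]],[0,f,c["cy"]],[0,0,1]])
def proj(c,P): return cv2.projectPoints(np.atleast_2d(P).astype(float),np.array(c["rvec"]),np.array(c["tvec"]),K(c),None)[0][:,0]
def back(c,uv,z):
    R=cv2.Rodrigues(np.array(c["rvec"]))[0]; o=-R.T@np.array(c["tvec"])
    d=R.T@np.linalg.inv(K(c))@np.array([uv[0],uv[1],1.]); return o+d*(z-o[2])/d[2]
E
python3 - <<'E'
from station import r
from h import *
S=r.capture("scene");W=r.capture("wrist")
R=cv2.Rodrigues(np.array(S["rvec"]))[0];print("cam",-R.T@S["tvec"])
print(proj(S,[[0,0,0],[.268,.564,.22],[.5,0,0]]))
for n,uv,z in[("base end",(232,213),.029),("cap end",(295,254),.029),("topFL",(321,254),.24),("topBL",(393,168),.24),("topBR",(509,211),.24),("topFR",(425,317),.24),("mark corner",(295,282),0),("mark2",(320,259),0),("spool",(177,160),0),("meter",(215,143),0),("tray",(138,187),0),("green",(158,235),.03)]: print(n,back(S,uv,z).round(3))
a=cv2.resize(S["frame"][150:340,190:460],None,fx=2.9,fy=2.9,interpolation=cv2.INTER_CUBIC)
cv2.imwrite("pics/crop1.png",a[:,:,::-1]); cv2.imwrite("pics/w1.png",W["frame"][:,:,::-1])
E
```

```text
cam [1.08033635 0.56767154 0.69227604]
[[402.01834753 142.13101016]
 [635.89646709 226.682949  ]
 [276.98309734 212.47528354]]
base end [ 0.604 -0.039  0.029]
cap end [0.584 0.142 0.029]
topFL [0.714 0.3   0.24 ]
topBL [0.461 0.238 0.24 ]
topBR [0.417 0.424 0.24 ]
topFR [0.695 0.453 0.24 ]
mark corner [0.617 0.178 0.   ]
mark2 [0.532 0.167 0.   ]
spool [ 0.562 -0.333  0.   ]
meter [ 0.429 -0.338  0.   ]
tray [ 0.704 -0.292  0.   ]
green [ 0.77  -0.081  0.03 ]
```

View pics/crop1.png

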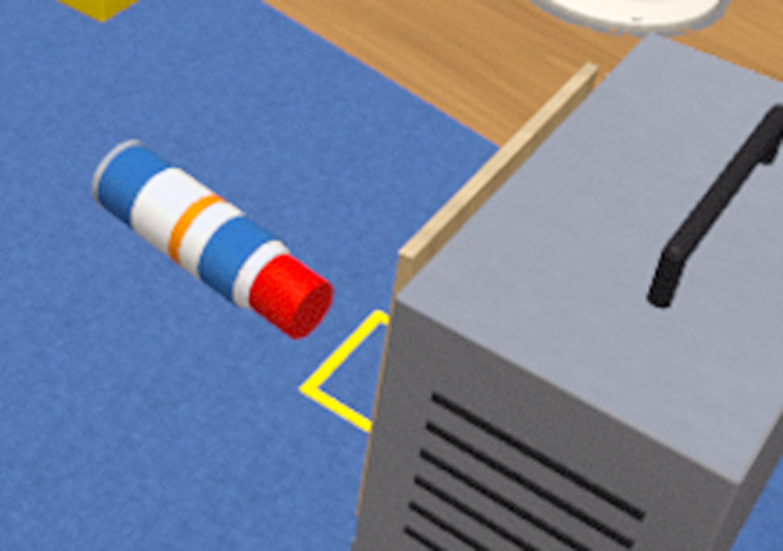

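View pics/w1.png

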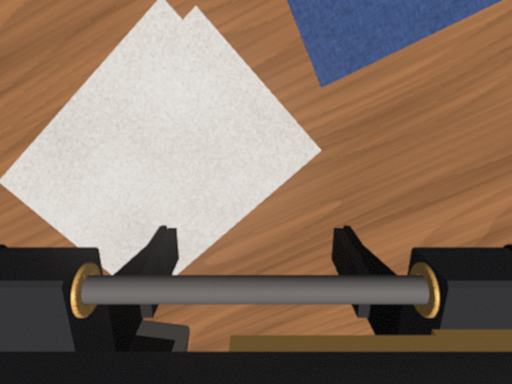

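```bash
cat > fit.py <<'E'
from station import r
from h import *
from scipy.optimize import least_squares,minimize
S=r.capture("scene")
def case(p,P):
    c,s=np.cos(p[2]),np.sin(p[2]); P=np.array(P,float); return np.c_[p[0]+c*P[:,0]-s*P[:,1],p[1]+s*P[:,0]+c*P[:,1],P[:,2]]
C=[[.15,0,.24],[-.15,0,.24],[-.15,.17,.24],[.15,.17,.24]]
uv=np.array([[328,253.4],[414.8,162.1],[509,211],[443.4,317.2]])
f=least_squares(lambda p:(proj(S,case(p,C))-uv).ravel(),[.57,.25,.2]);print("case",f.x,np.degrees(f.x[2]),f.fun.round(1))
p=f.x; c,s=np.cos(p[2]),np.sin(p[2]); M=np.array([[c,s],[-s,c]])
loc=lambda q:M@(q[:2]-p[:2])
for n,q,z in[("boardL",(328.5,236.5),.228),("boardR",(393,172.2),.228),("mark1",(294.5,283.8),0),("mark2",(321,257.9),0)]: print(n,back(S,q,z).round(3),loc(back(S,q,z)).round(4))
# can silhouette
im=S["frame"].astype(int); roi=np.zeros(im.shape[:2],bool); roi[190:275,215:310]=1
mat=np.median(im[190:205,280:305].reshape(-1,3),0); m=(np.abs(im-mat).sum(2)>60)&roi
m=cv2.morphologyEx(m.astype(np.uint8),cv2.MORPH_OPEN,np.ones((3,3)));n,l,st,_=cv2.connectedComponentsWithStats(m)
k=1+np.argmax(st[1:,4]);ys,xs=np.nonzero(l==k);H=cv2.convexHull(np.c_[xs,ys].astype(np.int32));T=np.zeros(m.shape,np.uint8);cv2.fillConvexPoly(T,H,1);print("mask",st[k],mat)
t=np.linspace(0,2*np.pi,40)
def cost(q):
    a=np.array([np.cos(q[2]),np.sin(q[2]),0]);b=np.array([-a[1],a[0],0]);pts=[]
    for L,R in((0,.029),(.15,.029),(.16,.024),(.2,.024)):
        pts+=[np.array([q[0],q[1],.029])+a*L+b*R*np.cos(u)+np.array([0,0,R*np.sin(u)]) for u in t]
    h=cv2.convexHull(proj(S,pts).astype(np.float32)); A=np.zeros((m.shape[0],m.shape[1]),np.uint8)
    cv2.fillConvexPoly(A,np.round(h*16).astype(np.int32),1,shift=4); return np.sum(A!=T)
g=minimize(cost,[.604,-.04,1.65],method="Nelder-Mead",options=dict(initial_simplex=[[.604,-.04,1.65],[.62,-.04,1.65],[.604,-.02,1.65],[.604,-.04,1.75]],xatol=1e-4,fatol=.1))
q=g.x;top=q[:2]+.2*np.array([np.cos(q[2]),np.sin(q[2])])
print("can",q,np.degrees(q[2]),g.fun,"top",top,"local base/top",loc(q[:2]),loc(top))
E
python3 fit.py
```

```text
case [0.56308659 0.27672806 0.17016088] 9.749500383788442 [-4.4  0.2 -0.4  0.1  5.7 -9.3 -0.   3.4]
boardL [0.669 0.276 0.228] [ 0.1043 -0.0189]
boardR [0.455 0.237 0.228] [-0.1131 -0.0208]
mark1 [0.621 0.181 0.   ] [ 0.041  -0.1043]
mark2 [ 0.528  0.166 -0.   ] [-0.053 -0.103]
mask [ 222  208   83   59 1800] [ 87. 122. 182.]
can [ 0.59924406 -0.04831917  1.62967012] 93.37322008806129 277.0 top [0.58747611 0.15133432] local base/top [-0.01940852 -0.32647569] [ 0.00280298 -0.12771289]
```

```bash
sed -i 's/^C=.*/C=[[.15,0,.24],[-.15,0,.24],[.15,.17,.24]]/; s/,\[509,211\]//; s/>60)/>45)/; s/ys,xs=np.nonzero(l==k)/ys,xs=np.nonzero(np.isin(l,[i for i in range(1,n) if st[i,4]>15]))/' fit.py; cat >> fit.py <<'E'
print(st[1:],im[215,238],im[240,266], "board normal",-s*-1, "yaw case",np.degrees(p[2]))
v=S["frame"].copy();a=np.array([np.cos(q[2]),np.sin(q[2]),0])
for P in [np.array([q[0],q[1],.029])+a*L for L in(0,.15,.2)]: cv2.circle(v,tuple(int(x) for x in proj(S,P)[0]),2,(0,255,0),-1)
cv2.drawContours(v,[H],-1,(255,0,255),1)
cv2.imwrite("pics/fit.png",cv2.resize(v[170:330,200:410],None,fx=3.5,fy=3.5)[:,:,::-1])
E
python3 fit.py
```

```text
case [0.55862667 0.27599429 0.17255463] 9.886652029864283 [-2.4 -1.4  0.5 -1.   1.8  1. ]
boardL [0.669 0.276 0.228] [ 0.1088 -0.0192]
boardR [0.455 0.237 0.228] [-0.1087 -0.0205]
mark1 [0.621 0.181 0.   ] [ 0.0453 -0.1045]
mark2 [ 0.528  0.166 -0.   ] [-0.0487 -0.1029]
mask [ 222  198   84   69 2249] [ 87. 123. 182.]
can [ 0.59938285 -0.04767897  1.63169693] 93.4893472932896 240.0 top [0.58721026 0.15195026] local base/top [-0.01542364 -0.32586432] [ 0.00686079 -0.12710969]
[[ 222  198   84   69 2249]
 [ 303  268    7    7   38]] [134 162 208] [ 59 121 188] board normal 0.17169959860972067 yaw case 9.886652029864283
```

View pics/fit.png

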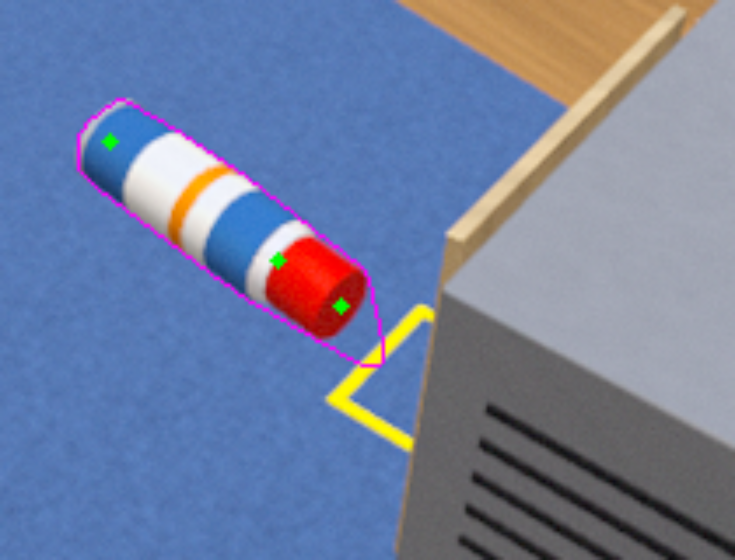

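The overlay shows the fit lying along the can's axis, with the cap face at about (343,303) in the crop. The can is identified and the board sits at yaw ≈10°. I'll raise the arm first, then work out the transit.

```bash
cat >> h.py <<'E'
from scipy.spatial.transform import Rotation as Ro
PS=np.radians(10.0)                       # board yaw
NI=np.array([-np.sin(PS),np.cos(PS),0])   # into board
TX=np.array([np.cos(PS),np.sin(PS),0])    # along board
BC=np.array([0.562,0.2565,0])             # stripe on board face (estimate)
def rot(yaw,th):  # tool pose for a can of heading yaw (deg), tilt th (deg); x=-axis
    y=np.radians(yaw);a=np.array([np.cos(y),np.sin(y),0]);t=np.radians(th);u=a*np.cos(t)+np.array([0,0,np.sin(t)])
    z=a*np.sin(t)-np.array([0,0,np.cos(t)]);return np.c_[-u,np.cross(z,-u),z]
def delta(s,grasp,R):
    p=np.array(grasp)-.051*R[:,2];R0=np.array(s["ee_rot"])
    print("shift mm",(1e3*R0.T@(p-s["tcp_pos"])).round(1),"turn",Ro.from_matrix(R0.T@R).as_rotvec().round(4))
E
R='[[0,0,-160],[0,0,0]]'; python3 -m pendant '[[[0,0,-50],[0,0,0]],[[0,0,-100],[0,0,0]],[[0,0,-150],[0,0,0]],[[0,0,-160],[0,0,0]],[[0,0,-160],[0,0,0]]]' 1
python3 - <<'E'
from station import r
from h import *
s=r.sense(); delta(s,[.594,.042,.4],rot(93.4,0))
E
```

```text
time_s: 0.8
tcp_pos: [0.2684, 0.5647, 0.4549]
ee_rot: [[0.903, -0.429, 0.001], [-0.429, -0.903, 0.006], [-0.001, -0.006, -1.0]]
wrist_force: [-0.2, -1.2, -0.1]
gripper_width: 1.001
gripper_force: 0.0
shift mm [518.5 332.3   1.4] turn [-0.0043  0.0042  1.0677]
```

```bash
python3 -m pendant '[[[518,332,1],[0,0,1.068]],[[518,332,1],[0,0,1.068]],[[518,332,1],[0,0,1.068]],[[518,332,1],[0,0,1.068]],[[518,332,1],[0,0,1.068]],[[518,332,1],[0,0,1.068]],[[518,332,1],[0,0,1.068]],[[518,332,1],[0,0,1.068]],[[518,332,1],[0,0,1.068]],[[518,332,1],[0,0,1.068]]]'
python3 - <<'E'
from station import r
from h import *
s=r.sense(); print(s["joints"].round(1));delta(s,[.594,.042,.13],rot(93.4,0))
E
```

```text
time_s: 1.8
tcp_pos: [0.5328, 0.1381, 0.449]
ee_rot: [[0.059, -0.998, -0.004], [-0.998, -0.059, -0.001], [0.001, 0.004, -1.0]]
wrist_force: [1.3, 1.2, -0.7]
gripper_width: 1.004
gripper_force: 0.0
[ 31.4  10.9   6.9  -0.1 -86.2 -28. ]
shift mm [ 99.3 -56.5 267.8] turn [ 0.004  -0.0011 -0.0001]
```

```bash
python3 -m pendant '[[[50,-28,0],[0,0,0]],[[99,-56,30],[0,0,0]],[[99,-56,80],[0,0,0]],[[99,-56,130],[0,0,0]],[[99,-56,180],[0,0,0]],[[99,-56,230],[0,0,0]],[[99,-56,260],[0.004,0,0]],[[99,-56,268],[0.004,0,0]],[[99,-56,268],[0.004,0,0]]]'
python3 - <<'E'
from station import r
from h import *
W=r.capture("wrist");v=W["frame"].copy();a=np.array([np.cos(np.radians(93.4)),np.sin(np.radians(93.4)),0])
pts=[np.array([.599,-.048,.029])+a*L for L in(0,.09,.15,.2)]
for P in pts:
    q=proj(W,P)[0];print(q.round())
    if np.abs(q).max()<600: cv2.circle(v,tuple(int(x) for x in q),3,(0,255,0),-1)
cv2.imwrite("pics/w2.png",v[:,:,::-1])
s=r.sense(); print(s["joints"].round(1));delta(s,[.594,.042,.029],rot(93.4,0))
E
```

```text
time_s: 2.7
tcp_pos: [0.5933, 0.0441, 0.1813]
ee_rot: [[0.059, -0.998, -0.001], [-0.998, -0.059, -0.002], [0.002, 0.001, -1.0]]
wrist_force: [-0.2, 0.2, 1.2]
gripper_width: 1.001
gripper_force: 0.0
[255.  73.]
[255. 191.]
[255. 257.]
[255. 306.]
[ 19.9  24.7 -12.2   0.1 -52.9 -16.5]
shift mm [  2.4   1.3 103.7] turn [-0.0038 -0.0008  0.0002]
```

View pics/w2.png

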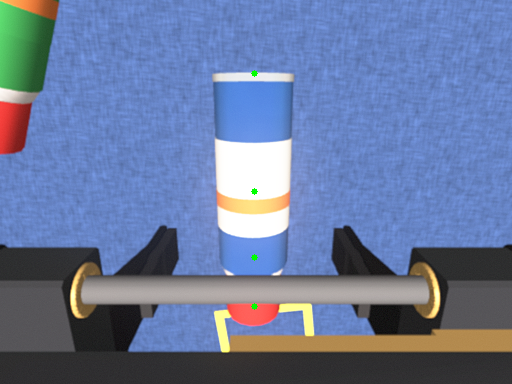

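The wrist view shows the can centred between the fingers (axis along column 255, base at row 73), so the fit is confirmed. Next I descend and grip.

```bash
python3 -m pendant '[[[2,1,40],[0,0,0]],[[2,1,80],[0,0,0]],[[2,1,98],[0,0,0]],[[2,1,103],[0,0,0]],[[2,1,103],[0,0,0]]]'
python3 -m pendant '[[[0,0,0],[0,0,0]],[[0,0,0],[0,0,0]],[[0,0,0],[0,0,0]],[[0,0,0],[0,0,0]],[[0,0,0],[0,0,0]],[[0,0,0],[0,0,0]],[[0,0,0],[0,0,0]],[[0,0,0],[0,0,0]]]' 0
python3 - <<'E'
from station import r
from h import *
s=r.sense(); print(s["joints"].round(1));th=np.radians(60);print(s["tcp_pos"],s["wrist_force"])
# standoff 45 mm short of contact, foot 10 mm up
n=-(200*np.cos(th)+24*np.sin(th))+90*np.cos(th)-45; z=29*np.cos(th)+90*np.sin(th)+10
delta(s,BC+NI*n/1e3+[0,0,z/1e3],rot(100,60))
delta(s,s["tcp_pos"]+[0,0,.06-.051],rot(93.4,0))
E
```

```text
time_s: 3.25
tcp_pos: [0.5953, 0.0429, 0.082]
ee_rot: [[0.06, -0.998, 0.007], [-0.998, -0.06, 0.001], [-0.0, -0.007, -1.0]]
wrist_force: [0.1, -0.5, -1.1]
gripper_width: 1.0
gripper_force: 0.0
time_s: 4.05
tcp_pos: [0.5943, 0.0426, 0.081]
ee_rot: [[0.059, -0.998, 0.005], [-0.998, -0.059, 0.0], [-0.0, -0.005, -1.0]]
wrist_force: [-0.9, 1.1, 4.2]
gripper_width: 0.662
gripper_force: 30.0
[ 19.7  32.1 -17.7   0.1 -40.  -16.4]
[0.5943328  0.04258508 0.08096798] [-0.90908619  1.10031444  4.18370504]
shift mm [-51.6   0.4 -47. ] turn [-0.065  -1.0462 -0.1019]
shift mm [ -0.   -0.3 -60. ] turn [-0.0051  0.0001 -0.0001]
```

```bash
python3 -m pendant '[[[0,0,-40],[0,0,0]],[[0,0,-80],[0,0,0]],[[0,0,-110],[0,0,0]]]'
python3 - <<'E'
from station import r
from h import *
s=r.sense();th=np.radians(60);print(s["tcp_pos"],s["wrist_force"])
n=-(200*np.cos(th)+24*np.sin(th))+90*np.cos(th)-45; z=29*np.cos(th)+90*np.sin(th)+10
delta(s,BC+NI*n/1e3+[0,0,z/1e3+.03],rot(100,60))
E
```

```text
time_s: 4.35
tcp_pos: [0.5929, 0.0424, 0.1909]
ee_rot: [[0.059, -0.998, 0.002], [-0.998, -0.059, 0.0], [-0.0, -0.002, -1.0]]
wrist_force: [0.2, -0.3, -3.3]
gripper_width: 0.659
gripper_force: 30.0
[0.59288204 0.04237323 0.19086574] [ 0.21141849 -0.27281848 -3.3374109 ]
shift mm [-51.7  -0.7  32.9] turn [-0.0628 -1.0461 -0.1039]
```

```bash
python3 -m pendant '[[[-6,0,4],[-0.008,-0.131,-0.013]],[[-13,0,8],[-0.016,-0.262,-0.026]],[[-19,0,12],[-0.024,-0.392,-0.039]],[[-26,0,16],[-0.031,-0.523,-0.052]],[[-32,0,20],[-0.039,-0.654,-0.065]],[[-39,0,25],[-0.047,-0.785,-0.078]],[[-45,-1,29],[-0.055,-0.915,-0.091]],[[-52,-1,33],[-0.063,-1.046,-0.104]],[[-52,-1,33],[-0.063,-1.046,-0.104]],[[-52,-1,33],[-0.063,-1.046,-0.104]]]'
python3 - <<'E'
from station import r
from h import *
s=r.sense();th=np.radians(60);print(s["joints"].round(1),s["tcp_pos"],s["wrist_force"])
n=-(200*np.cos(th)+24*np.sin(th))+90*np.cos(th)-45; z=29*np.cos(th)+90*np.sin(th)
delta(s,BC+NI*n/1e3+[0,0,z/1e3+.005],rot(100,60))
for i,k in enumerate(("scene","side")):
  c=r.capture(k);cv2.imwrite(f"pics/l{i}.png",c["frame"][:,:,::-1])
E
python3 -c "
import cv2,numpy as np
a=cv2.imread('pics/l0.png')[100:340,180:480];cv2.imwrite('pics/l.png',cv2.resize(a,None,fx=2.4,fy=2.4))"
```

```text
time_s: 5.35
tcp_pos: [0.5913, 0.0935, 0.1555]
ee_rot: [[0.085, -0.985, -0.151], [-0.496, -0.173, 0.851], [-0.864, 0.002, -0.503]]
wrist_force: [1.0, -0.9, -3.6]
gripper_width: 0.658
gripper_force: 30.0
[ -2.2  37.2   5.7 -58.2 -83.9  32.9] [0.59125571 0.09354011 0.15547324] [ 0.96323007 -0.93479651 -3.62839315]
shift mm [27.8  0.4 16.9] turn [ 0.0005 -0.0037 -0.0022]
```

View pics/l.png

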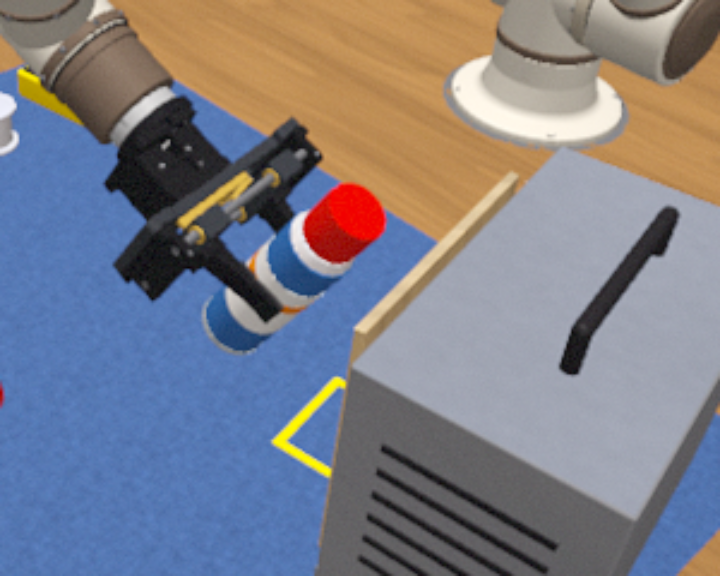

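```bash
python3 -m pendant '[[[14,0,8],[0,0,0]],[[28,0,17],[0,0,0]],[[28,0,17],[0,0,0]],[[28,0,17],[0,0,0]]]' | grep -E 'pos|force'
python3 -m pendant '[[[0.9,0,0.5],[0,0,0]],[[1.8,0,1],[0,0,0]]]' | grep -E 'pos|wrist'
python3 -m pendant '[[[0.9,0,0.5],[0,0,0]],[[0.9,0,0.5],[0,0,0]]]' | grep -E 'pos|wrist'
python3 -m pendant '[[[0.9,0,0.5],[0,0,0]],[[0.9,0,0.5],[0,0,0]]]' | grep -E 'pos|wrist'
python3 -c "
from station import r;print(r.sense()['ee_rot'])"
```

```text
tcp_pos: [0.591, 0.0955, 0.1237]
wrist_force: [0.3, -0.2, -3.0]
gripper_force: 30.0
tcp_pos: [0.5918, 0.0951, 0.1231]
wrist_force: [0.1, 0.7, -4.0]
tcp_pos: [0.5915, 0.095, 0.1217]
wrist_force: [-0.3, -0.7, -4.0]
tcp_pos: [0.5915, 0.095, 0.1205]
wrist_force: [0.4, 0.0, -3.6]
[[ 0.08838621 -0.9847212  -0.15004013]
 [-0.49240632 -0.17413194  0.85276848]
 [-0.86586598 -0.00149226 -0.5002738 ]]
```

```bash
for i in 1; do python3 -m pendant '[[[0.9,0,0.5],[0,0,0]],[[0.9,0,0.5],[0,0,0]]]' | grep -E 'pos|wrist'
python3 -m pendant '[[[0.9,0,0.5],[0,0,0]],[[0.9,0,0.5],[0,0,0]]]' | grep -E 'pos|wrist'
python3 -m pendant '[[[0.9,0,0.5],[0,0,0]],[[0.9,0,0.5],[0,0,0]]]' | grep -E 'pos|wrist'; done
```

```text
tcp_pos: [0.5915, 0.0951, 0.1194]
wrist_force: [0.0, 0.2, -3.8]
tcp_pos: [0.5915, 0.0952, 0.1189]
wrist_force: [-0.6, 0.9, -1.4]
tcp_pos: [0.5915, 0.0954, 0.1185]
wrist_force: [-1.0, 0.0, 3.7]
```

```bash
python3 -m pendant '[[[-0.9,0,-0.5],[0,0,0]],[[-5.9,0,8.2],[0,0,0]],[[-10.9,0,16.8],[0,0,0]],[[-15.9,0,25.5],[0,0,0]],[[-18.4,0,29.8],[0,0,0]],[[-18.4,0,29.8],[0,0,0]],[[-18.4,0,29.8],[0,0,0]]]' | grep -E 'pos|wrist'
python3 - <<'E'
from station import r
from h import *
s=r.sense();R=s["ee_rot"];g=s["tcp_pos"]+.051*R[:,2];d=.091
u=-R[:,0];b=g-d*u-R[:,2]*0;t=b+.2*u
for n,P in(("g",g),("b",b),("t",t)):print(n,P.round(4),"along",((P-BC)@TX).round(4),"n",((P-BC)@NI).round(4))
print("tilt",np.degrees(np.arcsin(u[2])),"head",np.degrees(np.arctan2(u[1],u[0])))
E
```

```text
tcp_pos: [0.5851, 0.1301, 0.1187]
wrist_force: [-0.2, 1.1, -0.8]
g [0.5774 0.1736 0.0932] along 0.0007 n -0.0843
b [0.5854 0.1289 0.0143] along 0.0009 n -0.1297
t [0.5677 0.2272 0.1876] along 0.0006 n -0.0298
tilt 60.04333682586515 head 100.18805510065648
```

```bash
python3 -m pendant '[[[-0.5,0,0.9],[0,0,0]],[[-1,0,1.7],[0,0,0]],[[-1.5,0,2.6],[0,0,0]]]' | grep -E 'pos|wrist'
python3 -m pendant '[[[-0.5,0,0.9],[0,0,0]],[[-0.5,0,0.9],[0,0,0]]]' | grep -E 'pos|wrist'
python3 -m pendant '[[[-0.5,0,0.9],[0,0,0]],[[-0.5,0,0.9],[0,0,0]]]' | grep -E 'pos|wrist'
```

```text
tcp_pos: [0.5848, 0.1321, 0.1183]
wrist_force: [-1.0, -0.3, -2.2]
tcp_pos: [0.5848, 0.1331, 0.1183]
wrist_force: [-0.6, -1.6, -2.6]
tcp_pos: [0.5848, 0.1338, 0.1183]
wrist_force: [-0.4, -3.8, -2.1]
```

```bash
python3 -m pendant '[[[-0.5,0,0.9],[0,0,0]],[[-0.5,0,0.9],[0,0,0]]]' | grep -E 'pos|wrist'
python3 -m pendant '[[[-0.5,0,0.9],[0,0,0]],[[-0.5,0,0.9],[0,0,0]]]' | grep -E 'pos|wrist'
```

```text
tcp_pos: [0.5848, 0.1342, 0.1183]
wrist_force: [0.6, -6.6, -1.6]
tcp_pos: [0.5847, 0.1344, 0.1183]
wrist_force: [0.6, -8.5, -1.7]
```

```bash
cat > tab.py <<'E'
import numpy as np,sys
d=91.
def G(t):
    t=np.radians(t);c,s=np.cos(t),np.sin(t)
    n=-max(200*c+24*s,150*c+29*s)+d*c; z=29*c+d*s
    return np.array([n,z])-51*np.array([s,-c])
def row(t0,t1,press=0,up=0):
    D=G(t1)-G(t0)+[press,up];t=np.radians(t0);c,s=np.cos(t),np.sin(t)
    X=np.array([-c,-s]);Z=np.array([s,-c])
    return f"[[{D@X:.1f},0,{D@Z:.1f}],[0,{-np.radians(t1-t0):.4f},0]]"
if __name__=="__main__":
    for t0 in(60,66,72,78,84): print(t0,[row(t0,t0+k) for k in(1,2,3,4,5,6)])
E
python3 tab.py; python3 -m pendant '[[[0.7,0,-1.3],[0,0,0]],[[0.7,0,-1.3],[0,0,0]]]' | grep -E 'pos|wrist'
```

```text
60 ['[[-0.1,0,1.1],[0,-0.0175,0]]', '[[-0.2,0,2.2],[0,-0.0349,0]]', '[[-0.4,0,3.4],[0,-0.0524,0]]', '[[-0.4,0,4.7],[0,-0.0698,0]]', '[[-0.5,0,6.0],[0,-0.0873,0]]', '[[-0.6,0,7.3],[0,-0.1047,0]]']
66 ['[[0.1,0,1.4],[0,-0.0175,0]]', '[[0.2,0,2.8],[0,-0.0349,0]]', '[[0.3,0,4.3],[0,-0.0524,0]]', '[[0.5,0,5.8],[0,-0.0698,0]]', '[[0.7,0,7.3],[0,-0.0873,0]]', '[[0.8,0,9.0],[0,-0.1047,0]]']
72 ['[[0.4,0,1.6],[0,-0.0175,0]]', '[[0.8,0,3.3],[0,-0.0349,0]]', '[[1.2,0,5.0],[0,-0.0524,0]]', '[[1.6,0,6.7],[0,-0.0698,0]]', '[[2.1,0,8.5],[0,-0.0873,0]]', '[[2.6,0,10.3],[0,-0.1047,0]]']
78 ['[[0.7,0,1.8],[0,-0.0175,0]]', '[[1.4,0,3.6],[0,-0.0349,0]]', '[[2.2,0,5.5],[0,-0.0524,0]]', '[[2.9,0,7.4],[0,-0.0698,0]]', '[[3.7,0,9.3],[0,-0.0873,0]]', '[[4.5,0,11.2],[0,-0.1047,0]]']
84 ['[[1.1,0,1.3],[0,-0.0175,0]]', '[[2.3,0,2.3],[0,-0.0349,0]]', '[[3.5,0,3.4],[0,-0.0524,0]]', '[[4.7,0,4.5],[0,-0.0698,0]]', '[[5.9,0,5.6],[0,-0.0873,0]]', '[[7.2,0,6.8],[0,-0.1047,0]]']
tcp_pos: [0.5848, 0.1344, 0.1184]
wrist_force: [1.5, -5.4, -1.9]
```

```bash
python3 -m pendant '[[[-0.1,0,1.1],[0,-0.0175,0]],[[-0.2,0,2.2],[0,-0.0349,0]],[[-0.4,0,3.4],[0,-0.0524,0]],[[-0.4,0,3.4],[0,-0.0524,0]]]' | grep -E 'pos|wrist|rot'
```

```text
tcp_pos: [0.5847, 0.1359, 0.1166]
ee_rot: [[0.081, -0.985, -0.153], [-0.449, -0.173, 0.876], [-0.89, -0.002, -0.457]]
wrist_force: [1.9, -9.1, -1.2]
```

```bash
python3 -m pendant '[[[0.5,0,0.0],[0,-0.0175,0]],[[0.5,0,1.4],[0,-0.0349,0]],[[0.5,0,2.6],[0,-0.0524,0]],[[0.5,0,2.6],[0,-0.0524,0]]]' | grep -E 'pos|wrist|rot'
python3 - <<'E'
from station import r
from h import *
s=r.sense();R=s["ee_rot"];g=s["tcp_pos"]+.051*R[:,2];d=.091
u=-R[:,0];b=g-d*u;t=b+.2*u
e=t+.024*R[:,2]; 
print("tilt",np.degrees(np.arcsin(u[2])),"cap edge n",(e-BC)@NI,"foot low z",b[2]-.029*u@[0,0,0] -.029*np.hypot(u[0],u[1]), s["moment"])
c=r.capture("side");cv2.imwrite("pics/m.png",cv2.resize(c["frame"][80:330,180:440],None,fx=2.3,fy=2.3)[:,:,::-1])
E
```

```text
tcp_pos: [0.5838, 0.1397, 0.1153]
ee_rot: [[0.072, -0.985, -0.158], [-0.399, -0.174, 0.9], [-0.914, -0.002, -0.406]]
wrist_force: [1.0, -5.8, -1.3]
tilt 66.05492352824426 cap edge n -0.005988684134391203 foot low z -0.00032379152936747556 [-2.90893786 -0.55360214 -0.02817914]
```

View pics/m.png

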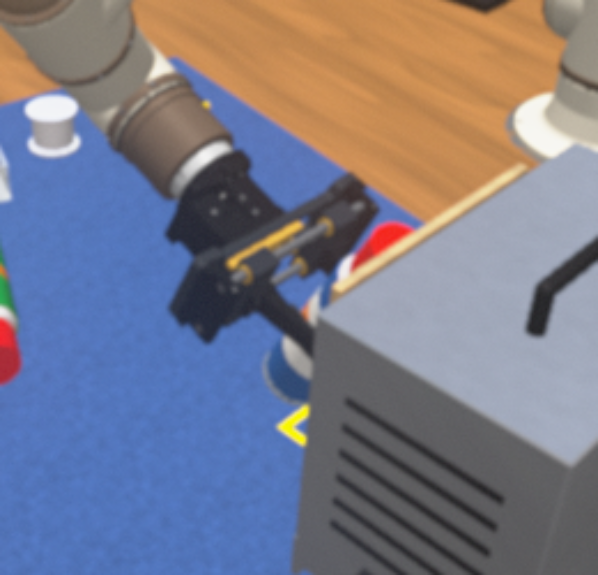

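```bash
python3 -m pendant '[[[0.2,0,1.0],[0,-0.0175,0]],[[0.3,0,2.3],[0,-0.0349,0]],[[0.5,0,3.7],[0,-0.0524,0]],[[0.5,0,3.7],[0,-0.0524,0]]]' | grep -E 'pos|wrist'
python3 tab.py >/dev/null; python3 -c "
from tab import row
for a in (69,72,75,78,81,84,87): print(a,[row(a,a+k) for k in (1,2,3)])"
```

```text
tcp_pos: [0.5831, 0.1434, 0.1134]
wrist_force: [0.7, -3.0, -0.1]
69 ['[[0.2,0,1.5],[0,-0.0175,0]]', '[[0.5,0,3.1],[0,-0.0349,0]]', '[[0.7,0,4.6],[0,-0.0524,0]]']
72 ['[[0.4,0,1.6],[0,-0.0175,0]]', '[[0.8,0,3.3],[0,-0.0349,0]]', '[[1.2,0,5.0],[0,-0.0524,0]]']
75 ['[[0.5,0,1.7],[0,-0.0175,0]]', '[[1.1,0,3.5],[0,-0.0349,0]]', '[[1.7,0,5.2],[0,-0.0524,0]]']
78 ['[[0.7,0,1.8],[0,-0.0175,0]]', '[[1.4,0,3.6],[0,-0.0349,0]]', '[[2.2,0,5.5],[0,-0.0524,0]]']
81 ['[[0.9,0,1.8],[0,-0.0175,0]]', '[[1.8,0,3.7],[0,-0.0349,0]]', '[[2.7,0,5.6],[0,-0.0524,0]]']
84 ['[[1.1,0,1.3],[0,-0.0175,0]]', '[[2.3,0,2.3],[0,-0.0349,0]]', '[[3.5,0,3.4],[0,-0.0524,0]]']
87 ['[[1.3,0,1.0],[0,-0.0175,0]]', '[[2.6,0,2.1],[0,-0.0349,0]]', '[[3.9,0,3.2],[0,-0.0524,0]]']
```

Force is steady at 3 N, so I'll carry on with a nominal 3° step.

```bash
python3 -m pendant '[[[0.2,0,1.6],[0,-0.0175,0]],[[0.4,0,3.2],[0,-0.0349,0]],[[0.6,0,4.7],[0,-0.0524,0]],[[0.6,0,4.7],[0,-0.0524,0]]]' | grep -E 'pos|wrist'
```

```text
tcp_pos: [0.5823, 0.1475, 0.1113]
wrist_force: [0.3, -1.8, 0.1]
```

```bash
python3 -m pendant '[[[0.4,0,1.6],[0,-0.0175,0]],[[0.8,0,3.3],[0,-0.0349,0]],[[1.2,0,5.0],[0,-0.0524,0]],[[1.2,0,5.0],[0,-0.0524,0]]]' | grep -E 'pos|wrist'
```

```text
tcp_pos: [0.5816, 0.1516, 0.1087]
wrist_force: [0.4, -4.3, 0.5]
```

```bash
python3 -m pendant '[[[0.5,0,1.6],[0,-0.0175,0]],[[1.0,0,3.4],[0,-0.0349,0]],[[1.6,0,5.1],[0,-0.0524,0]],[[1.6,0,5.1],[0,-0.0524,0]]]' | grep -E 'pos|wrist'
```

```text
tcp_pos: [0.5807, 0.1561, 0.1059]
wrist_force: [1.1, -4.9, 0.8]
```

```bash
python3 -m pendant '[[[0.7,0,1.7],[0,-0.0175,0]],[[1.3,0,3.5],[0,-0.0349,0]],[[2.1,0,5.4],[0,-0.0524,0]],[[2.1,0,5.4],[0,-0.0524,0]]]' | grep -E 'pos|wrist'
python3 - <<'E'
from station import r
from h import *
s=r.sense();R=s["ee_rot"];g=s["tcp_pos"]+.051*R[:,2];d=.091
u=-R[:,0];b=g-d*u;t=b+.2*u;e=t+.024*R[:,2]
print(s["joints"].round(1),"tilt",np.degrees(np.arcsin(u[2])),"cap edge n",(e-BC)@NI,"along",(b-BC)@TX,(t-BC)@TX,"foot",b[2]-.029*np.hypot(u[0],u[1]),Ro.from_matrix(R.T@rot(100,81)).as_rotvec())
E
```

```text
tcp_pos: [0.5798, 0.1609, 0.1027]
wrist_force: [1.1, -4.8, 2.5]
[ -2.6  47.9   5.  -75.  -93.1  44.4] tilt 81.20650944604107 cap edge n -0.0064344172233715856 along 0.0010695517048023944 0.0007465906084797048 foot 0.0005860596901197607 [0.00059531 0.00361221 0.00161588]
```

```bash
python3 -m pendant '[[[0.8,0,1.6],[0,-0.0175,0]],[[1.7,0,3.4],[0,-0.0349,0]],[[2.5,0,5.2],[0,-0.0524,0]],[[2.5,0,5.2],[0,-0.0524,0]]]' | grep -E 'pos|wrist'
```

```text
tcp_pos: [0.5789, 0.1659, 0.0994]
wrist_force: [0.1, -3.7, 2.1]
```

```bash
python3 -m pendant '[[[1.0,0,1.2],[0,-0.0175,0]],[[2.2,0,2.2],[0,-0.0349,0]],[[3.3,0,3.2],[0,-0.0524,0]],[[3.3,0,3.2],[0,-0.0524,0]]]' | grep -E 'pos|wrist'
```

```text
tcp_pos: [0.5785, 0.1685, 0.0961]
wrist_force: [1.2, -4.1, 5.0]
```

```bash
python3 -m pendant '[[[0.8,0,0.9],[0,-0.0175,0]],[[1.9,0,1.9],[0,-0.0349,0]],[[2.9,0,2.9],[0,-0.0490,0]],[[2.9,0,2.9],[0,-0.0490,0]]]' | grep -E 'pos|wrist'
python3 - <<'E'
from station import r
from h import *
s=r.sense();R=s["ee_rot"];g=s["tcp_pos"]+.051*R[:,2];d=.091
u=-R[:,0];b=g-d*u;t=b+.2*u
print("tilt",np.degrees(np.arcsin(u[2])),"n b,t",(b-BC)@NI+.029,(t-BC)@NI+.029,"along",(b-BC)@TX,(t-BC)@TX,"foot",b[2],Ro.from_matrix(R.T@rot(100,90)).as_rotvec(),s["moment"])
E
```

```text
tcp_pos: [0.5781, 0.1712, 0.0927]
wrist_force: [1.1, -4.2, 4.0]
tilt 89.90617458085617 n b,t -0.00687504406853107 -0.0067217378802283505 along 0.0011008598241543115 0.0008114439424624689 foot 0.001657267773010937 [ 0.00081443 -0.00076712  0.00144677] [-0.97463815 -0.2158771  -0.10016092]
```

```bash
python3 -m pendant '[[[-0.4,0,-0.6],[0,0,0]],[[-0.4,0,-0.6],[0,0,0]],[[-0.4,0,-0.6],[0,0,0]]]' | grep -E 'pos|wrist'
python3 -m pendant '[[[0,0,0],[0,0,0]],[[0,0,0],[0,0,0]],[[0,0,0],[0,0,0]],[[0,0,0],[0,0,0]],[[0,0,0],[0,0,0]],[[0,0,0],[0,0,0]],[[0,0,0],[0,0,0]]]' 0.85 | grep -E 'pos|wrist|grip'
python3 - <<'E'
from station import r
from h import *
c=r.capture("scene");v=c["frame"].copy()
cv2.imwrite("pics/u.png",cv2.resize(v[90:330,190:450],None,fx=2.4,fy=2.4)[:,:,::-1])
E
```

```text
tcp_pos: [0.5781, 0.1707, 0.0928]
wrist_force: [1.1, -0.9, 1.8]
tcp_pos: [0.5782, 0.1706, 0.093]
wrist_force: [0.2, -0.2, 0.6]
gripper_width: 0.85
gripper_force: 0.0
```

View pics/u.png

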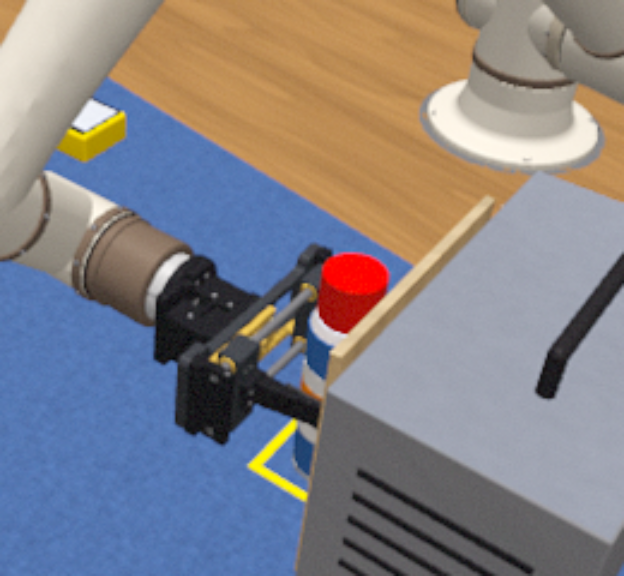

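The can stands free and upright by the board, cap at about (355,290) in the crop. Next I regrip and press it home.

```bash
python3 -m pendant '[[[0,0,0],[0,0,0]],[[0,0,0],[0,0,0]],[[0,0,0],[0,0,0]],[[0,0,0],[0,0,0]],[[0,0,0],[0,0,0]],[[0,0,0],[0,0,0]]]' 0 | grep -E 'pos|wrist|grip'
python3 -m pendant '[[[0,0,0.5],[0,0,0]],[[0,0,1],[0,0,0]],[[0,0,1],[0,0,0]]]' | grep -E 'pos|wrist'
python3 -m pendant '[[[0,0,0.5],[0,0,0]],[[0,0,0.5],[0,0,0]]]' | grep -E 'pos|wrist'
```

```text
tcp_pos: [0.5782, 0.1707, 0.093]
wrist_force: [-0.5, 1.0, -0.6]
gripper_width: 0.653
gripper_force: 29.9
tcp_pos: [0.578, 0.1715, 0.0928]
wrist_force: [0.3, 0.6, -0.6]
tcp_pos: [0.578, 0.1719, 0.0927]
wrist_force: [0.8, -0.8, -1.8]
```

```bash
python3 -m pendant '[[[0,0,0.6],[0,0,0]],[[0,0,0.6],[0,0,0]]]' | grep -E 'pos|wrist'
python3 -m pendant '[[[0,0,0.6],[0,0,0]],[[0,0,0.6],[0,0,0]]]' | grep -E 'pos|wrist'
```

```text
tcp_pos: [0.5778, 0.1725, 0.0927]
wrist_force: [0.6, -1.0, -3.3]
tcp_pos: [0.5776, 0.1732, 0.0928]
wrist_force: [0.8, -0.2, -3.3]
```

```bash
python3 -m pendant '[[[0,0,0.6],[0,0,0]],[[0,0,0.6],[0,0,0]]]' | grep -E 'pos|wrist'
```

```text
tcp_pos: [0.5775, 0.1739, 0.0929]
wrist_force: [-0.1, -0.5, -3.5]
```

```bash
python3 -m pendant '[[[0.3,0,0.6],[0,0,0]],[[0.3,0,0.6],[0,0,0]]]' | grep -E 'pos|wrist'
python3 -m pendant '[[[0.2,0,0.6],[0,0,0]],[[0.2,0,0.6],[0,0,0]]]' | grep -E 'pos|wrist'
```

```text
tcp_pos: [0.5774, 0.1745, 0.0927]
wrist_force: [0.6, -0.3, -2.7]
tcp_pos: [0.5774, 0.175, 0.0926]
wrist_force: [-0.6, -1.2, -2.0]
```

```bash
python3 -m pendant '[[[0.2,0,0.6],[0,0,0]],[[0.2,0,0.6],[0,0,0]]]' | grep -E 'pos|wrist'
python3 -m pendant '[[[0,0,0.6],[0,0,0]],[[0,0,0.6],[0,0,0]]]' | grep -E 'pos|wrist'
```

```text
tcp_pos: [0.5773, 0.1756, 0.0926]
wrist_force: [-0.7, -0.7, -1.2]
tcp_pos: [0.5773, 0.1762, 0.0926]
wrist_force: [-0.6, -1.3, -0.7]
```

```bash
cat > cap.py <<'E'
from station import r
from h import *
from scipy.optimize import minimize
def red(im): im=im.astype(int); return ((im[...,0]>120)&(im[...,1]<70)&(im[...,2]<70)).astype(np.uint8)
def fit(c,T):
    t=np.linspace(0,2*np.pi,48)
    def cost(q):
        P=[[q[0]+.024*np.cos(a)+q[2]*(z-.2),q[1]+.024*np.sin(a)+q[3]*(z-.2),z] for z in(.16,.2) for a in t]
        h=cv2.convexHull(proj(c,P).astype(np.float32));A=np.zeros(T.shape,np.uint8);cv2.fillConvexPoly(A,np.round(h*16).astype(np.int32),1,shift=4);return np.sum(A!=T)
    x0=np.array([.57,.225,0,0]);g=minimize(cost,x0,method="Nelder-Mead",options=dict(initial_simplex=[x0,x0+[.01,0,0,0],x0+[0,.01,0,0],x0+[0,0,.05,0],x0+[0,0,0,.05]],xatol=1e-4,fatol=.5))
    p=np.array([g.x[0],g.x[1],0])-BC;print("cap xy",g.x.round(4),"cost",g.fun,"of",T.sum(),"along",(p@TX).round(4),"n",(p@NI).round(4))
c=r.capture("scene");full=c["frame"]
def roi(m): M=np.zeros_like(m);M[150:260,290:400]=m[150:260,290:400];return M
fit(c,roi(red(full)))
u=cv2.imread("pics/u.png")[:,:,::-1];u=cv2.resize(u,(260,240),interpolation=cv2.INTER_AREA);o=np.zeros_like(full);o[90:330,190:450]=u
fit(c,roi(red(o)))
cv2.imwrite("pics/v.png",cv2.resize(full[130:310,270:430],None,fx=3.3,fy=3.3)[:,:,::-1])
E
python3 cap.py
```

```text
cap xy [0.568  0.2169 0.0831 0.0443] cost 283.0 of 603 along -0.001 n -0.0401
cap xy [0.5683 0.212  0.0419 0.0937] cost 175.0 of 706 along -0.0016 n -0.0449
```

View pics/v.png

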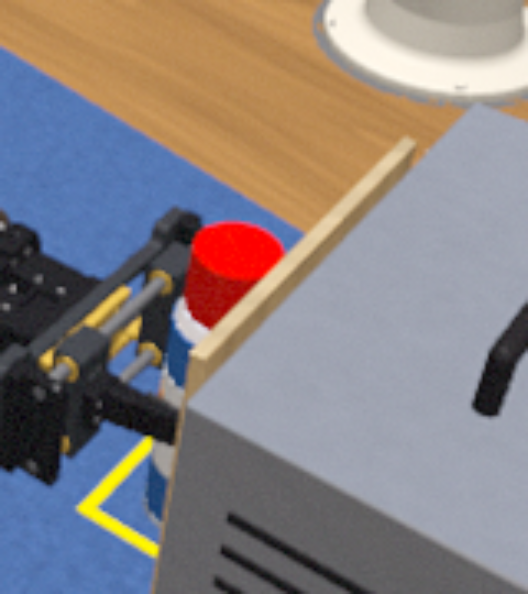

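The cap, at about (237,255) in the crop, has followed the tool inward. A gap to the board is still visible. The can was about 3° off in the first grip and settled upright when released, so the board is a little further in.

```bash
python3 -m pendant '[[[0,0,0.6],[0,0,0]],[[0,0,0.6],[0,0,0]]]' | grep -E 'pos|wrist'
python3 -m pendant '[[[0,0,0.6],[0,0,0]],[[0,0,0.6],[0,0,0]]]' | grep -E 'pos|wrist'
python3 -m pendant '[[[0,0,0.6],[0,0,0]],[[0,0,0.6],[0,0,0]]]' | grep -E 'pos|wrist'
```

```text
tcp_pos: [0.5772, 0.1768, 0.0926]
wrist_force: [1.3, -2.0, 0.3]
tcp_pos: [0.5771, 0.1774, 0.0926]
wrist_force: [0.9, -2.0, 1.4]
tcp_pos: [0.577, 0.1778, 0.0927]
wrist_force: [2.0, -2.7, 2.4]
```

```bash
python3 -m pendant '[[[0,0,0.6],[0,0,0]],[[0,0,0.6],[0,0,0]]]' | grep -E 'pos|wrist'
python3 -m pendant '[[[0,0,0.6],[0,0,0]],[[0,0,0.6],[0,0,0]]]' | grep -E 'pos|wrist'
```

```text
tcp_pos: [0.5769, 0.1784, 0.0928]
wrist_force: [0.7, -4.3, 2.8]
tcp_pos: [0.5768, 0.1791, 0.0929]
wrist_force: [1.1, -5.1, 4.6]
```

```bash
python3 -m pendant '[[[-0.6,0,0],[0,0,0]],[[-0.6,0,0],[0,0,0]]]' | grep -E 'pos|wrist|rot'
python3 -m pendant '[[[-0.6,0,0],[0,0,0]],[[-0.6,0,0],[0,0,0]]]' | grep -E 'pos|wrist|rot'
python3 -c "
from station import r
s=r.sense();print(s['moment'],s['ee_rot'].round(4))"
```

```text
tcp_pos: [0.5767, 0.1791, 0.093]
ee_rot: [[0.002, -0.985, -0.174], [-0.003, -0.174, 0.985], [-1.0, -0.002, -0.003]]
wrist_force: [0.6, -4.0, 3.8]
tcp_pos: [0.5766, 0.1796, 0.0927]
ee_rot: [[0.001, -0.985, -0.173], [-0.004, -0.173, 0.985], [-1.0, -0.001, -0.004]]
wrist_force: [1.0, -1.6, -0.5]
[-2.35292389 -0.56605636 -0.26435668] [[ 1.400e-03 -9.848e-01 -1.735e-01]
 [-4.300e-03 -1.735e-01  9.848e-01]
 [-1.000e+00 -7.000e-04 -4.500e-03]]
```

```bash
python3 -m pendant '[[[-0.3,0,0.6],[0,0,0]],[[-0.3,0,0.6],[0,0,0]]]' | grep -E 'pos|wrist'
python3 -m pendant '[[[0,0,0.6],[0,0,0]],[[0,0,0.6],[0,0,0]]]' | grep -E 'pos|wrist'
python3 -m pendant '[[[0,0,0.6],[0,0,0]],[[0,0,0.6],[0,0,0]]]' | grep -E 'pos|wrist'
```

```text
tcp_pos: [0.5763, 0.1801, 0.0927]
wrist_force: [0.3, -0.6, -3.7]
tcp_pos: [0.5761, 0.1805, 0.0929]
wrist_force: [0.1, -0.1, -4.7]
tcp_pos: [0.5761, 0.1809, 0.0933]
wrist_force: [0.1, -1.3, -4.6]
```

```bash
python3 -m pendant '[[[0,0,0.6],[0,0,0]],[[0,0,0.6],[0,0,0]]]' | grep -E 'pos|wrist'
python3 -m pendant '[[[0,0,0.6],[0,0,0]],[[0,0,0.6],[0,0,0]]]' | grep -E 'pos|wrist'
```

```text
tcp_pos: [0.5762, 0.181, 0.0935]
wrist_force: [-0.2, -3.4, -5.7]
tcp_pos: [0.5762, 0.181, 0.0935]
wrist_force: [0.2, -6.1, -4.4]
```

```bash
python3 -m pendant '[[[0.3,0,-0.8],[0,0,0]],[[0.6,0,-1.4],[0,0,0]],[[0.6,0,-1.4],[0,0,0]]]' | grep -E 'pos|wrist'
python3 -m pendant '[[[0,0,0],[0,0,0]],[[0,0,0],[0,0,0]],[[0,0,0],[0,0,0]],[[0,0,0],[0,0,0]],[[0,0,0],[0,0,0]],[[0,0,0],[0,0,0]],[[0,0,0],[0,0,0]],[[0,0,0],[0,0,0]]]' 0.8 | grep -E 'time|pos|wrist|width'
python3 -m pendant '[[[0,0,0],[0,0,0]],[[0,0,0],[0,0,0]],[[0,0,0],[0,0,0]],[[0,0,0],[0,0,0]],[[0,0,0],[0,0,0]],[[0,0,0],[0,0,0]]]' 0 | grep -E 'pos|wrist|width'
python3 -m pendant '[[[0,0,0.6],[0,0,0]],[[0,0,0.6],[0,0,0]]]' | grep -E 'pos|wrist'
python3 -m pendant '[[[0,0,0.6],[0,0,0]],[[0,0,0.6],[0,0,0]]]' | grep -E 'pos|wrist'
```

```text
tcp_pos: [0.5764, 0.1809, 0.0934]
wrist_force: [-1.4, -0.2, -2.7]
time_s: 20.2
tcp_pos: [0.5764, 0.1807, 0.0932]
wrist_force: [0.5, -0.0, 0.6]
gripper_width: 0.801
tcp_pos: [0.5764, 0.1807, 0.0932]
wrist_force: [0.3, -0.5, -0.2]
gripper_width: 0.649
tcp_pos: [0.5764, 0.1807, 0.0932]
wrist_force: [1.0, -4.0, 1.4]
tcp_pos: [0.5764, 0.1808, 0.0932]
wrist_force: [1.7, -6.0, 0.5]
```

```bash
python3 -m pendant '[[[0,0,0.5],[0,0,0]],[[0,0,0.5],[0,0,0]]]' | grep -E 'pos|wrist'
python3 -m pendant '[[[0,0,0],[0,0,0]]]' | grep -E 'wrist'
python3 -m pendant '[[[0,0,0],[0,0,0]]]' | grep -E 'wrist'
```

```text
tcp_pos: [0.5764, 0.1808, 0.0932]
wrist_force: [1.8, -8.1, 1.1]
wrist_force: [1.8, -9.1, 0.8]
wrist_force: [2.2, -8.2, 1.7]
```

The press reads about 8.5 N at the wrist, so I hold it. Then I relax, let go and back out.

```bash
python3 -m pendant '[[[0,0,0],[0,0,0]],[[0,0,0],[0,0,0]],[[0,0,0],[0,0,0]],[[0,0,0],[0,0,0]],[[0,0,0],[0,0,0]]]' | grep -E 'wrist'
python3 -m pendant '[[[0,0,0],[0,0,0]],[[0,0,0],[0,0,0]]]' | grep -E 'wrist'
python3 -m pendant '[[[0,0,-0.8],[0,0,0]],[[0,0,-1.4],[0,0,0]],[[0,0,-1.4],[0,0,0]]]' | grep -E 'wrist|pos'
python3 -m pendant '[[[0,0,0],[0,0,0]],[[0,0,0],[0,0,0]],[[0,0,0],[0,0,0]],[[0,0,0],[0,0,0]],[[0,0,0],[0,0,0]],[[0,0,0],[0,0,0]]]' 1 | grep -E 'wrist|width'
python3 -m pendant '[[[0,0,-10],[0,0,0]],[[0,0,-25],[0,0,0]],[[0,0,-45],[0,0,0]],[[0,0,-70],[0,0,0]],[[0,0,-95],[0,0,0]],[[0,0,-110],[0,0,0]],[[0,0,-110],[0,0,0]]]' | grep -E 'time|pos|wrist'
python3 - <<'E'
from station import r
from h import *
c=r.capture("scene");v=c["frame"]
cv2.imwrite("pics/end.png",cv2.resize(v[60:330,90:450],None,fx=2.2,fy=2.2)[:,:,::-1])
E
```

```text
wrist_force: [2.1, -8.4, 0.4]
wrist_force: [1.0, -9.1, 0.5]
tcp_pos: [0.5764, 0.1807, 0.0932]
wrist_force: [1.5, -4.6, 0.5]
wrist_force: [-0.6, 0.1, 0.0]
gripper_width: 0.988
time_s: 23.9
tcp_pos: [0.5962, 0.0695, 0.0933]
wrist_force: [1.5, 0.9, 0.7]
```

View pics/end.png

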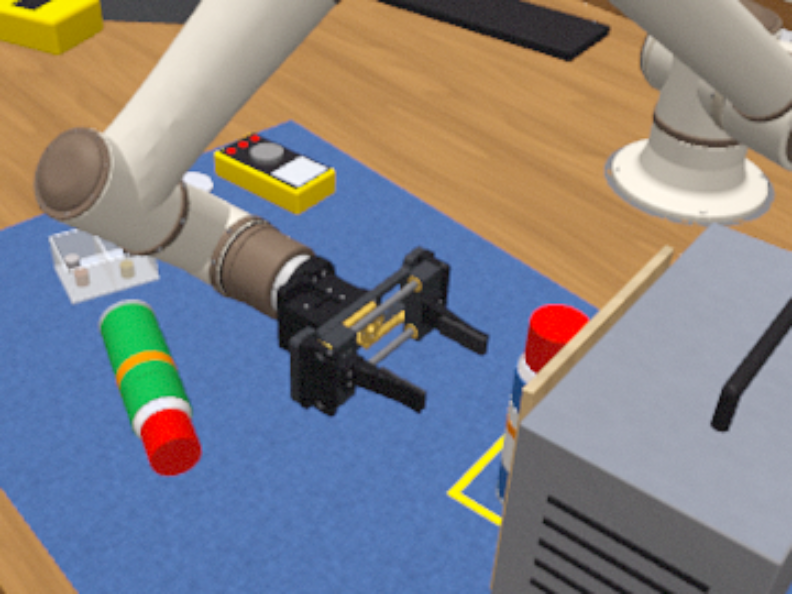

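The can stands upright against the board inside the yellow mark, with its cap at about (558,335). The gripper is clear of it, and the meter, tray and green can look undisturbed; the arm hides most of the spool. Handing in.

```bash
python3 -c "
from station import r;print(r.finish_job())"
```

```text
the job is handed in; nothing more can be done
None
```

The can now stands upright, flush against the board at the yellow stripe; I pressed it home at about 8.5 N (wrist reading) for roughly 1 s, let go and handed in at about 24 s, with the highest reading against the board about 9 N; the final picture shows the meter and tray in place, with the spool mostly hidden by the arm.

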